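Find the socket that fits the clamp nut

ROBOT

A 7-joint arm with a two-finger parallel gripper is mounted at the origin on the work surface. World frame = base frame: x ahead of the robot, y to its left, z up, the work surface at z = 0. Lengths are in m, angles in rad, forces in N, time in s.
With the tool pointing down it reaches from about 0.4 to 0.85 m from the base axis. Payload 4.5 kg.
Tool frame: the origin (TCP) lies midway between the tips of the shut fingers; the grasp point (between the pads) lies 19 mm behind it; z points along the fingers, y is the line along which they close (so a half turn about z gives the same grasp; the last joint's range is limited). The gripper opens to 88 mm and grips with 3 to 60 N. Pads are 18 mm wide; open, the fingers measure 123 mm over their backs; the gripper's body (75 mm by 187 mm) begins 45 mm behind the grasp point.
Start: joints at [1.182, 0.689, -0.195, 1.565, 0.157, 0.902, -0.215], TCP at [0.256, -0.57, 0.239] pointing down, gripper open.
Joint ranges: [-3.01, 3.01], [-0.46, 2.08], [-1.47, 1.51], [0.13, 2.56], [-1, 4.14], [0.04, 2.09], [-2.66, 2.66]. Speed limits (rad/s): [2.57, 2.57, 3.14, 3.14, 3.14, 3.14, 3.14].

INTERFACE

Orientations are given as a unit quaternion [x, y, z, w].
In Python, from plant import r, eyes, finish_job gives the robot as it stands. The module is installed in compiled form; this text tells all that it offers.
- The arm moves only by the tool move_arm, never from a script. Its argument "motion" is a list of rows, each a list of 7 numbers: the shift along the tool's x, y, z in mm, then the turn, a rotation vector about the tool's x, y, z in degrees, then the closure, from 0 (fully open) to 1 (shut). A call has 1 to 5 rows; each row is the pose to reach, as a shift and turn from the pose commanded when the call began, along the tool's axes at that moment; what a row does not reach only later rows make up. A row lasts 1/8 s, in which the tool goes at most 62.5 mm and 10.7 degrees, less where a joint would pass 70% of its speed; a pose out of reach is approached as far as the arm can. A call with a gripper value outside its range is refused whole. The fingers move at their own pace and stop on an object; "newtons" is the grip in N (left out, the last holds). Time passes only in rows, so rows that repeat a pose let the fingers close. It gives the time, the measured TCP pose, the force, the opening and the grip force at its end, in the units of the state.
- r.get_state(): the state, without advancing time (a new reading comes with each control period).
- eyes.snapshot(name): name is "scene" or "top" or "wrist"; returns a dict with "frame" (400x640x3 uint8, red, green, blue), "z_map" (400x640 float32, m along the optical axis (not along the pixel's ray), 0 where there is no reading), "intrinsics" (3x3 intrinsics, pixels), "world_to_cam" (4x4, takes a point from world to camera coordinates). Camera axes: x right, y down, z forward; pixel columns grow to the right and rows downward; lengths in m; the calibration is good to about 2 mm. A picture is of the moment at which its call begins.
- finish_job(): hands the job in; it is judged then, once.
The state is a dict: "clock": time; "q": joint angles; "qd": joint speeds; "joint_torque": joint torques, N m; "tool_pos": TCP position; "eef_rot": TCP orientation; "contact_force": force on the tool from outside, world axes, zero at the start; "moment": the same for the moment, N m; "opening": opening from 0.0 (shut) to 1.0 (fully open); "finger_force": force on a finger pad.
Only numpy, scipy, OpenCV 4.12 (cv2) and the standard library are available. Lean on these libraries where they do the work, as an engineer would, in place of code of your own. Each camera call takes 0.05 s, during which the arm holds its last target. There are 200 camera calls.

TASK

Try the three sockets on the hex nut of the rig plate until you find the one that fits, and push that one fully home over the nut, upright. Stand any socket that does not fit upright again on the mat or the bench, never knocking a socket over, and leave the jar, screwdriver and mouse alone. Finish while still gripping the fitting socket seated on the nut: do not let go of it.

Things in the scene. Friction and masses are not known exactly. Their poses are not given: they have to be found in the camera images.
- socket_a_mid (a point): centre of one of three steel sockets, alike outside, standing mouth down on the mat (0.2 to 0.3 kg, 80 mm high): round barrel 36 mm across, 40 mm high, with a hexagonal shank 22 mm across flats, 40 mm high, on top. This point is on the axis, 40 mm above the mouth; z is the axis (up), x is square to a pair of shank flats (flats every 60 degrees)
- socket_b_mid (a point): another socket, outwardly the same as socket_a in every size; point and axes as there
- socket_c_mid (a point): another socket, outwardly the same as socket_a in every size; point and axes as there
- socket_a: the socket of socket_a_mid; origin at the centre of its mouth (underside). In all three the hexagonal bore opens there, is 24 mm deep, and its flats are parallel to the shank flats. Exactly one socket (which one is not said) has the bore for the nut, 26 mm across flats; the other bores are at least 4 mm too small and stop on top of the nut
- socket_b: the socket of socket_b_mid; origin at the centre of its mouth
- socket_c: the socket of socket_c_mid; origin at the centre of its mouth
- seat (a point): centre of the washer face, 21 mm above the bench, on which the fixed steel hex nut stands: 24 mm across flats, 13 mm high, top edge bevelled 3.5 mm deep, a 14 mm stud 4 mm out of it. z is its axis (up), x square to a pair of nut flats (every 60 degrees). A seated socket has its mouth on the washer, its centre 40 mm above this point; one too small stops 8 mm or more higher
- rig: fixed aluminium plate carrying the nut at its middle, 190 x 170 x 10 mm; origin at the centre of its underside, axes parallel to the nut's. Two black-knobbed valves, 26 mm across and reaching 44 mm above the bench, stand on it at x = 75 mm, y = -62 and +62 mm
- mat: flat black rubber mat fixed on the bench, 130 x 270 x 3 mm, on which the sockets stand in a row along its y axis; origin at the centre of its underside
- jar: closed jar, 52 mm diameter, 65 mm high, a bystander; origin at the centre of its underside
- screwdriver: screwdriver lying on the bench, about 200 mm long, a bystander; lies along its x axis
- mouse: computer mouse, 105 x 60 x 32 mm, a bystander; origin at the centre of its underside
Mind the look-alikes: they are no part of the job. Leave any brown or pink look-alike of the socket_b alone. What is shaped like the socket_c but purple is not meant.

How it is judged:
On the way, in this order (a step that is already met when the one before it is completed fails the run):
1. a socket is gripped and lifted off the mat (((height (world z) of socket_a_mid above 0.055 m and contact force between the fingers and socket_a above 2 N) or (height (world z) of socket_b_mid above 0.055 m and contact force between the fingers and socket_b above 2 N) or (height (world z) of socket_c_mid above 0.055 m and contact force between the fingers and socket_c above 2 N))), for 0.1 s.
2. the fitting socket is seated on the nut and gripped (((z of socket_a_mid in the frame of seat between 0.036 and 0.0435 m and horizontal distance between socket_a_mid and seat below 0.004 m and angle between socket_a_mid's own z axis and vertical below 0.08 rad and contact force between the fingers and socket_a above 2 N) or (z of socket_b_mid in the frame of seat between 0.036 and 0.0435 m and horizontal distance between socket_b_mid and seat below 0.004 m and angle between socket_b_mid's own z axis and vertical below 0.08 rad and contact force between the fingers and socket_b above 2 N) or (z of socket_c_mid in the frame of seat between 0.036 and 0.0435 m and horizontal distance between socket_c_mid and seat below 0.004 m and angle between socket_c_mid's own z axis and vertical below 0.08 rad and contact force between the fingers and socket_c above 2 N))), for 0.2 s.
At the end, for the whole second after the job is handed in: one socket is seated on the nut: its mouth within 3.5 mm of the washer, its axis within 4 mm of the nut's, tilted less than 0.08 rad, with the fingers gripping it (more than 2 N); the other two stand upright (within 0.1 rad) on the mat or bench (((z of socket_a_mid in the frame of seat between 0.036 and 0.0435 m and horizontal distance between socket_a_mid and seat below 0.004 m and angle between socket_a_mid's own z axis and vertical below 0.08 rad and contact force between the fingers and socket_a above 2 N and height (world z) of each of socket_b_mid, socket_c_mid below 0.046 m and angle between each of socket_b_mid, socket_c_mid's own z axis and vertical below 0.1 rad) or (z of socket_b_mid in the frame of seat between 0.036 and 0.0435 m and horizontal distance between socket_b_mid and seat below 0.004 m and angle between socket_b_mid's own z axis and vertical below 0.08 rad and contact force between the fingers and socket_b above 2 N and height (world z) of each of socket_a_mid, socket_c_mid below 0.046 m and angle between each of socket_a_mid, socket_c_mid's own z axis and vertical below 0.1 rad) or (z of socket_c_mid in the frame of seat between 0.036 and 0.0435 m and horizontal distance between socket_c_mid and seat below 0.004 m and angle between socket_c_mid's own z axis and vertical below 0.08 rad and contact force between the fingers and socket_c above 2 N and height (world z) of each of socket_a_mid, socket_b_mid below 0.046 m and angle between each of socket_a_mid, socket_b_mid's own z axis and vertical below 0.1 rad))); the arm keeps its last pose, push and grip.
It fails at once if the jar is moved more than 30 mm (distance of jar from where it was at the start of the episode above 0.03 m).
It fails at once if the screwdriver is moved more than 30 mm (distance of screwdriver from where it was at the start of the episode above 0.03 m).
It fails at once if the mouse is moved more than 30 mm (distance of mouse from where it was at the start of the episode above 0.03 m).
It fails at once if a socket is knocked over (angle between any of socket_a_mid, socket_b_mid, socket_c_mid's own z axis and vertical above 0.7 rad).
It also fails if it takes over 72 s, if anything falls off the work surface, if the arm or the gripper's body presses on something with over 40 N, if the wrist force passes 120 N, or if a joint passes its speed limit or range.

## Working session

There is one attempt and no reset: what is moved stays moved. The work goes in short steps, Python scripts to look and compute and a tool call to move; the robot and the scene stay as the last step left them, time stands still between calls to the robot, and variables do not carry over. Pictures are saved under pics/ and viewed, at most 10 in all, crops included, and the job is handed in when it is done.

Besides the shell and the picture viewer there is one more tool, called after "Emit:" by a JSON object that holds its "api" and its "payload". move_arm: Moves the arm, as the interface text tells. Its arguments: {"type":"object","properties":{"motion":{"type":"array","items":{"type":"array","items":{"type":"number"}}},"newtons":{"type":"number"}},"required":["motion"]}

```bash
mkdir -p pics; cat > h.py <<'E'
import numpy as np, cv2
from plant import r, eyes, finish_job
from scipy.spatial.transform import Rotation as R
def snap(n):
    s=eyes.snapshot(n); np.savez(f'{n}.npz',**s); return s
def save(im,name): cv2.imwrite(f'pics/{name}.png',im[:,:,::-1])
def cloud(s):
    K=s['intrinsics'];z=s['z_map'];v,u=np.mgrid[:z.shape[0],:z.shape[1]]
    c=np.stack([(u-K[0,2])/K[0,0]*z,(v-K[1,2])/K[1,1]*z,z,np.ones_like(z)],-1)
    p=c@np.linalg.inv(s['world_to_cam']).T
    p[z==0]=np.nan
    return p[...,:3]
def rot(): return R.from_quat(r.get_state()['eef_rot'])
E
python3 - <<'E'
from h import *
a=snap('scene');b=snap('top')
save(a['frame'],'scene0');save(b['frame'],'top0')
st=r.get_state();print(st)
for s in(a,b):print(s['intrinsics'],np.linalg.inv(s['world_to_cam']))
E
```

```text
{'clock': 0.1, 'q': array([ 1.18179406,  0.68988894, -0.19455649,  1.56619741,  0.15728352,
        0.90249407, -0.21510412]), 'qd': array([-0.00046122, -0.00196993, -0.0011204 , -0.00253001, -0.00104125,
       -0.00146084,  0.00143588]), 'joint_torque': array([-3.45975277e-03, -5.28503823e+01, -1.27168324e+00, -1.53841335e+01,
       -5.25834924e-02,  1.98465306e-03,  2.75395979e-05]), 'tool_pos': array([ 0.25620832, -0.56947445,  0.23800948]), 'eef_rot': array([ 9.77728662e-01,  2.09871451e-01, -2.06251052e-04, -7.71520436e-04]), 'contact_force': array([-0.473536  ,  0.46081747, -0.11425518]), 'moment': array([-0.01960931, -0.03982255,  0.04429866]), 'finger_force': 0.0, 'opening': 1.003985157717861}
[[468.49474852   0.         327.24395773]
 [  0.         468.49474852 196.81373697]
 [  0.           0.           1.        ]] [[-0.57176403  0.44401484 -0.68988167  1.28752335]
 [ 0.82040761  0.30518119 -0.48352435  0.44216981]
 [-0.00415308 -0.842446   -0.53876478  0.62866022]
 [ 0.          0.          0.          1.        ]]
[[365.5061375    0.         314.74222896]
 [  0.         365.5061375  198.89560693]
 [  0.           0.           1.        ]] [[ 0.07300882 -0.97564774  0.20683614  0.405842  ]
 [-0.99732795 -0.07195874  0.0126059  -0.0393868 ]
 [ 0.00258475 -0.20720381 -0.97829438  0.96433729]
 [ 0.          0.          0.          1.        ]]
```

View pics/scene0.png

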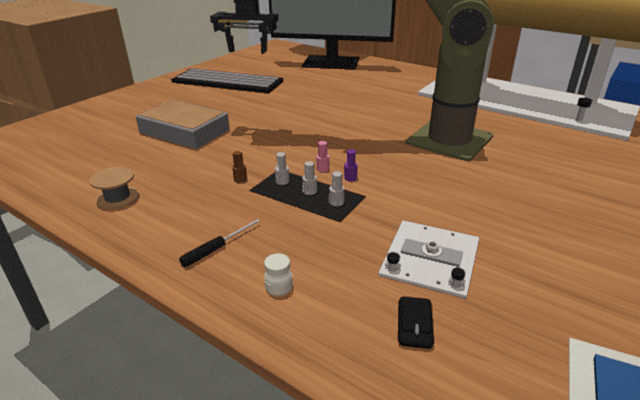

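View pics/top0.png

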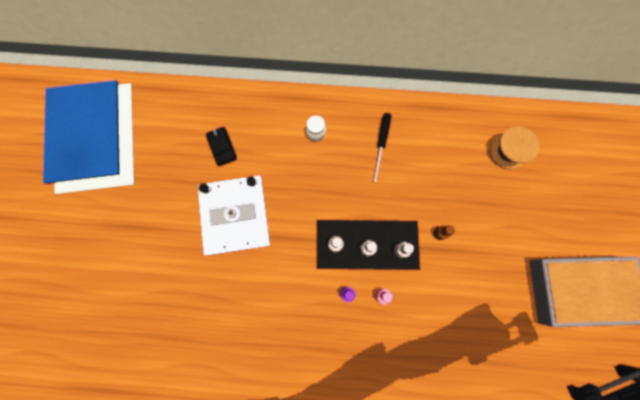

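The scene picture shows three steel sockets on the black mat at about (281,168), (309,178) and (337,189). In the top view they are at (405,249), (370,247) and (336,243). The look-alikes in the scene are brown (239,167), pink (323,157) and purple (351,165), all off the mat, so I choose the three grey ones on it. The nut is at top (232,213), the jar at (316,128), the screwdriver at (381,145) and the mouse at (221,146).

```bash
python3 - <<'E'
from h import *
s=dict(np.load('top.npz'));P=cloud(s);f=s['frame'].astype(int)
c=f[200:300,290:470];save(cv2.resize(c.astype('uint8'),None,fx=4,fy=4,interpolation=2),'crop')
z=P[...,2]
hsv=cv2.cvtColor(s['frame'],cv2.COLOR_RGB2HSV)
# tops of sockets
m=((z>0.06)&(z<0.1)).astype('uint8'); m[:, :290]=0;m[300:]=0
n,l,st,ce=cv2.connectedComponentsWithStats(m)
for i in range(1,n):
    if st[i,4]>5: p=P[l==i];print('top',ce[i],st[i,4],np.round(p.mean(0),4),p[:,2].max(), np.median(f[l==i],0))
def blob(mask,name,k=1):
    n,l,st,ce=cv2.connectedComponentsWithStats(mask.astype('uint8'))
    for i in np.argsort(-st[1:,4])[:k]+1:
        p=P[l==i];rr=cv2.minAreaRect(p[:,:2].astype('float32')*1000)
        print(name,ce[i],st[i,4],np.round(rr,1) if 0 else rr,np.round(np.median(p[:,2]),4))
x=np.zeros(z.shape,bool);x[210:275,310:425]=1
blob((hsv[...,2]<60)&x|((z>.02)&x),'mat')
x=np.zeros(z.shape,bool);x[172:260,190:275]=1
blob((hsv[...,1]<60)&x&(z<.03),'plate')
E
```

```text
top [315.11914894 123.76170213] 235 [ 0.7972 -0.0141  0.0657] 0.07044536968468817 [247. 247. 242.]
top [518.98809524 143.95512821] 1092 [ 0.7816 -0.5479  0.0635] 0.06867071861638163 [231. 156.  76.]
top [448.43298969 229.5257732 ] 97 [ 0.5411 -0.3586  0.0778] 0.08407349844146428 [156.  78.  29.]
top [336.02597403 241.83116883] 77 [ 0.4907 -0.0868  0.0823] 0.0858046741112396 [239. 228. 219.]
top [370.5 246. ] 90 [ 0.4869 -0.1702  0.0813] 0.08661918127440149 [235.5 221.  210.5]
top [406.90425532 247.91489362] 94 [ 0.4888 -0.2577  0.0809] 0.08686325983897625 [230.  211.5 200.5]
top [593.14649514 278.36151221] 3809 [ 0.4505 -0.7125  0.063 ] 0.06854575036873645 [230. 156.  77.]
top [348.74698795 294.56626506] 83 [ 0.3701 -0.1243  0.0794] 0.08343172511909247 [176.  72. 198.]
top [386.16455696 295.6835443 ] 79 [ 0.3739 -0.2121  0.0782] 0.08406605721526095 [244. 169. 196.]
mat [367.10239062 244.32318448] 4434 ((497.9356384277344, -173.76251220703125), (120.62261199951172, 260.2977294921875), 3.645785093307495) nan
plate [232.96259752 216.2285452 ] 4358 ((551.1124267578125, 187.44415283203125), (190.432373046875, 170.8248291015625), 12.825947761535645) 0.0106
```

View pics/crop.png

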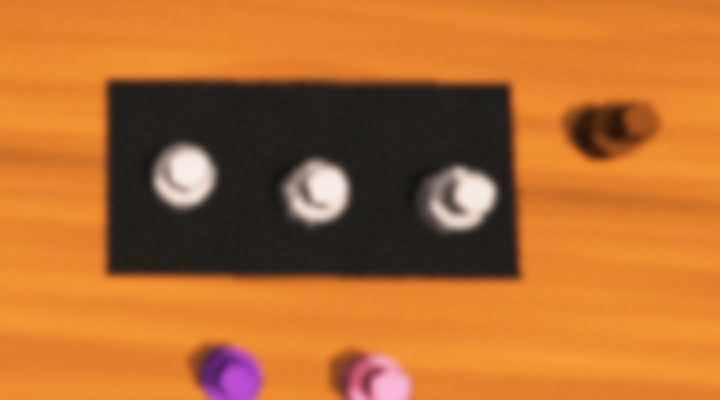

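The crop shows the three grey steel sockets at crop pixels (185,172), (318,190) and (460,197), standing upright on the mat. Brown, purple and pink are off it. The heights (83 mm) and the spacing of about 85 mm agree with the description.

```bash
cat >> h.py <<'E'
def go(pos,yaw):
    "shift mm (tool axes) and rotvec deg to reach TCP pos with tool down, tool x at world angle yaw (deg)"
    st=r.get_state();A=rot();p=np.array(st['tool_pos'])
    T=R.from_euler('z',yaw,degrees=True)*R.from_quat([1,0,0,0])
    X=A.as_matrix()[:,0]
    print('at',np.round(p,4),'yaw',round(np.degrees(np.arctan2(X[1],X[0])),2),'F',np.round(st['contact_force'],1),'open',round(st['opening'],3),'ff',round(st['finger_force'],1),'t',round(st['clock'],2))
    print('shift',np.round(A.inv().apply(np.array(pos)-p)*1000,1),'turn',np.round((A.inv()*T).as_rotvec(degrees=True),2))
E
python3 -c "
from h import *
go([.46,-.17,.27],90)"
```

```text
at [ 0.2562 -0.5695  0.238 ] yaw 24.23 F [-0.5  0.5 -0.1] open 1.004 ff 0.0 t 0.1
shift [ 349.8 -280.7  -31.6] turn [-8.000e-02 -5.000e-02 -6.577e+01]
```

Emit:
{"api": "move_arm", "payload": {"motion": [[350,-281,-32,0,0,-65.8,0],[350,-281,-32,0,0,-65.8,0],[350,-281,-32,0,0,-65.8,0],[350,-281,-32,0,0,-65.8,0],[350,-281,-32,0,0,-65.8,0]]}}

```text
clock: 0.72
tool_pos: [0.3985, -0.2905, 0.261]
eef_rot: [0.776, 0.631, -0.0, 0.0]
contact_force: [0.8, -0.5, -0.5]
opening: 0.999
finger_force: 0.0
```

```bash
python3 -c "
from h import *
go([.46,-.17,.27],90)"
```

```text
at [ 0.3985 -0.2905  0.261 ] yaw 78.28 F [ 0.8 -0.5 -0.5] open 0.999 ff 0.0 t 0.72
shift [130.4  35.7  -9. ] turn [-0.000e+00  1.000e-02 -1.172e+01]
```

Emit:
{"api": "move_arm", "payload": {"motion": [[130,36,-9,0,0,-11.7,0],[130,36,-9,0,0,-11.7,0],[130,36,-9,0,0,-11.7,0],[130,36,-9,0,0,-11.7,0]]}}

```text
clock: 1.23
tool_pos: [0.4602, -0.1726, 0.2697]
eef_rot: [0.709, 0.705, -0.0, -0.0]
contact_force: [0.1, -0.4, 1.0]
opening: 0.997
finger_force: 0.0
```

```bash
python3 - <<'E'
from h import *
go([.46,-.17,.27],90)
s=snap('wrist');save(s['frame'],'w1');print(s['intrinsics'],np.linalg.inv(s['world_to_cam']))
P=cloud(s);z=P[...,2]
m=((z>0.072)&(z<0.1)).astype('uint8')
n,l,st,ce=cv2.connectedComponentsWithStats(m)
for i in range(1,n):
    if st[i,4]>20: p=P[l==i];print('top',np.round(ce[i]),st[i,4],np.round(np.median(p,0),4), cv2.minAreaRect(p[:,:2].astype('float32')*1000))
E
```

```text
at [ 0.4602 -0.1726  0.2697] yaw 89.7 F [ 0.1 -0.4  1. ] open 0.997 ff 0.0 t 1.23
shift [ 2.6 -0.3 -0.3] turn [-0.04  0.02 -0.3 ]
[[326.48247356   0.         320.83163301]
 [  0.         326.48247356 193.47320016]
 [  0.           0.           1.        ]] [[ 9.99991701e-01 -3.49441695e-03 -2.09460283e-03  4.62020028e-01]
 [-3.96955751e-03 -9.51419988e-01 -3.07870507e-01 -9.20767373e-02]
 [-9.17019079e-04  3.07876267e-01 -9.51425963e-01  4.15240581e-01]
 [ 0.00000000e+00  0.00000000e+00  0.00000000e+00  1.00000000e+00]]
top [350.  83.] 479 [ 0.4899 -0.0878  0.0823] ((490.4925842285156, -87.95794677734375), (24.499279022216797, 21.805904388427734), 10.456521034240723)
top [230. 123.] 441 [ 0.3696 -0.1255  0.0794] ((368.9920349121094, -125.58586120605469), (24.7783203125, 21.27466583251953), 84.87213134765625)
top [344. 167.] 409 [ 0.4857 -0.1707  0.0823] ((486.013671875, -171.7937469482422), (22.215476989746094, 24.36075210571289), 48.96694564819336)
top [239. 205.] 368 [ 0.3711 -0.2134  0.0792] ((370.3452453613281, -214.51361083984375), (24.32283592224121, 21.808067321777344), 9.938356399536133)
top [345. 242.] 359 [ 0.4882 -0.2581  0.0822] ((488.6494140625, -259.6942138671875), (23.84473419189453, 22.4521484375), 54.31131362915039)
top [385. 308.] 37 [ 0.5402 -0.3511  0.0745] ((540.5438232421875, -351.72381591796875), (4.678982257843018, 17.56618881225586), 88.15959930419922)
```

View pics/w1.png

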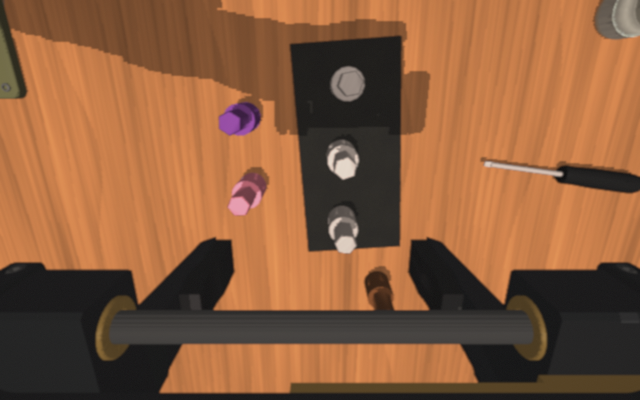

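The wrist picture shows the sockets at (350,83), (344,167) and (345,242). Purple is at (239,120), pink at (246,195), and both are clear of the fingers. Next I get the flat orientation of each.

```bash
cat >> h.py <<'E'
def hexang(q):
    "q Nx2 hex points (mm): angle of flat normal mod 60, centre (mid-extents)"
    q=cv2.convexHull(q.astype('float32'))[:,0]
    W=[]
    for a in np.arange(0,60,1.):
        e=0;
        for k in range(3):
            t=np.radians(a+60*k);d=q@[np.cos(t),np.sin(t)];e+=np.ptp(d)
        W.append(e/3)
    W=np.array(W);ph=np.angle((W*np.exp(1j*np.radians(6*np.arange(0,60,1.)))).sum()) # max phase
    a=(np.degrees(ph)/6+30)%60
    dirs=np.array([[np.cos(np.radians(a+60*k)),np.sin(np.radians(a+60*k))] for k in range(3)])
    mid=[(d.max()+d.min())/2 for d in (q@dirs.T).T]
    c=np.linalg.lstsq(dirs,mid,rcond=None)[0]
    return a,c,[round(float(np.ptp(q@d)),1) for d in dirs]
def sock(s,x,y,z0=.083,tol=.006):
    P=cloud(s);g=(abs(P[...,2]-z0)<tol)&(np.hypot(P[...,0]-x,P[...,1]-y)<.03)
    m=cv2.morphologyEx(g.astype('uint8'),cv2.MORPH_CLOSE,np.ones((3,3)))
    # rays of the mask contour onto plane z0
    cs,_=cv2.findContours(m,cv2.RETR_EXTERNAL,cv2.CHAIN_APPROX_NONE);c=max(cs,key=cv2.contourArea)[:,0]
    return hexang(ray(s,c,z0)*1000),g.sum()
def ray(s,uv,z0):
    K=s['intrinsics'];C=np.linalg.inv(s['world_to_cam'])
    d=np.c_[(uv[:,0]-K[0,2])/K[0,0],(uv[:,1]-K[1,2])/K[1,1],np.ones(len(uv))]@C[:3,:3].T
    t=(z0-C[2,3])/d[:,2]
    return (C[:3,3]+d*t[:,None])[:,:2]
E
python3 - <<'E'
from h import *
s=dict(np.load('wrist.npz'))
for x,y in [(.490,-.088),(.486,-.171),(.488,-.258)]: print(sock(s,x,y))
E
```

```text
((np.float64(40.749524691308096), array([490.02936486, -88.01361327]), [21.9, 21.7, 21.9]), np.int64(472))
((np.float64(48.59912547219844), array([ 485.98584765, -171.08938966]), [22.2, 22.4, 22.2]), np.int64(387))
((np.float64(23.157428029114822), array([ 488.04540984, -258.34247853]), [22.2, 23.8, 23.0]), np.int64(322))
```

```bash
python3 -c "
from h import *
go([.490,-.088,.13],70.7)"
```

```text
at [ 0.4596 -0.1739  0.2695] yaw 89.56 F [-0.5  0.3  0.1] open 1.002 ff 0.0 t 1.27
shift [ 86.3  30.  139.4] turn [-0.08  0.07 18.86]
```

Emit:
{"api": "move_arm", "payload": {"motion": [[86,30,139,0,0,18.9,0],[86,30,139,0,0,18.9,0],[86,30,139,0,0,18.9,0],[86,30,139,0,0,18.9,0]], "newtons": 40}}

```text
clock: 1.78
tool_pos: [0.4893, -0.0871, 0.129]
eef_rot: [0.815, 0.579, -0.002, -0.002]
contact_force: [0.2, -0.8, 0.4]
opening: 1.0
finger_force: 0.0
```

```bash
python3 -c "
from h import *
go([.490,-.088,.047],70.7)
s=snap('wrist');
try: print(sock(s,.49,-.088))
except Exception as e: print(e)
go([.490,-.088,.047],70.7)"
```

```text
at [ 0.4893 -0.0871  0.129 ] yaw 70.79 F [ 0.2 -0.8  0.4] open 1.0 ff 0.0 t 1.77
shift [-0.5  1.4 82. ] turn [-0.29  0.11  0.09]
((np.float64(39.89313820492612), array([491.1237042 , -86.39520279]), [22.9, 22.8, 21.4]), np.int64(1005))
at [ 0.4899 -0.0886  0.1305] yaw 70.67 F [ 0.4 -1.   0. ] open 1.002 ff 0.0 t 1.82
shift [ 0.8  0.1 83.5] turn [-0.14  0.12 -0.03]
```

Position is good to about 2 mm. Descend and grip.

Emit:
{"api": "move_arm", "payload": {"motion": [[1,1,42,0,0,0,0],[1,1,83,0,0,0,0],[1,1,83,0,0,0,1],[1,1,83,0,0,0,1],[1,1,83,0,0,0,1]], "newtons": 40}}

```text
clock: 2.45
tool_pos: [0.4934, -0.0871, 0.0499]
eef_rot: [0.816, 0.578, 0.001, 0.001]
contact_force: [-0.3, 0.3, 0.2]
opening: 0.682
finger_force: 0.0
```

Emit:
{"api": "move_arm", "payload": {"motion": [[0,0,0,0,0,0,1],[0,0,0,0,0,0,1],[0,0,0,0,0,0,1]]}}

```text
clock: 2.82
tool_pos: [0.4923, -0.0862, 0.0481]
eef_rot: [0.815, 0.579, 0.0, 0.0]
contact_force: [-0.6, 0.3, 0.0]
opening: 0.344
finger_force: 0.0
```

Emit:
{"api": "move_arm", "payload": {"motion": [[0,0,0,0,0,0,1],[0,0,0,0,0,0,1],[0,0,0,0,0,0,1]]}}

```text
clock: 3.2
tool_pos: [0.4919, -0.0862, 0.0478]
eef_rot: [0.815, 0.579, -0.0, -0.0]
contact_force: [-0.6, 0.4, 0.1]
opening: 0.247
finger_force: 39.7
```

Emit:
{"api": "move_arm", "payload": {"motion": [[0,0,-30,0,0,0,1],[0,0,-80,0,0,0,1],[0,0,-120,0,0,0,1],[0,0,-120,0,0,0,1]]}}

```text
clock: 3.7
tool_pos: [0.4941, -0.0865, 0.1702]
eef_rot: [0.816, 0.579, 0.002, 0.002]
contact_force: [0.8, 0.5, -2.0]
opening: 0.243
finger_force: 39.7
```

```bash
python3 -c "
from h import *
go([.46,.1,.2],102.8)"
```

```text
at [ 0.4941 -0.0865  0.1702] yaw 70.7 F [ 0.8  0.5 -2. ] open 0.243 ff 39.7 t 3.7
shift [164.8 -93.6 -30.1] turn [  0.34   0.   -32.1 ]
```

Emit:
{"api": "move_arm", "payload": {"motion": [[165,-94,-30,0,0,-32,1],[165,-94,-30,0,0,-32,1],[165,-94,-30,0,0,-32,1],[165,-94,-30,0,0,-32,1],[165,-94,-30,0,0,-32,1]]}}

```text
clock: 4.32
tool_pos: [0.4572, 0.0999, 0.1968]
eef_rot: [0.624, 0.781, -0.001, -0.0]
contact_force: [0.1, -0.5, -1.9]
opening: 0.244
finger_force: 39.7
```

```bash
python3 - <<'E'
from h import *
go([.551,.187,.2],102.8)
s=snap('wrist');save(s['frame'],'w2')
P=cloud(s);z=P[...,2]
for z0,tol in((.034,.003),):
    try: print(sock(s,.551,.187,z0,tol))
    except Exception as e: print(e)
g=(np.hypot(P[...,0]-.551,P[...,1]-.187)<.025)&(z>.028);print(g.sum(),np.round(P[g].mean(0),4),P[g][:,2].max())
E
```

```text
at [0.4572 0.0999 0.1968] yaw 102.73 F [ 0.1 -0.5 -1.9] open 0.244 ff 39.7 t 4.33
shift [ 64.3 110.7  -3.6] turn [-0.15  0.05 -0.07]
((np.float64(13.16999662556486), array([548.70736869, 187.11667977]), [23.8, 23.3, 23.0]), np.int64(443))
622 [0.5486 0.1872 0.0339] 0.03916741016078462
```

View pics/w2.png

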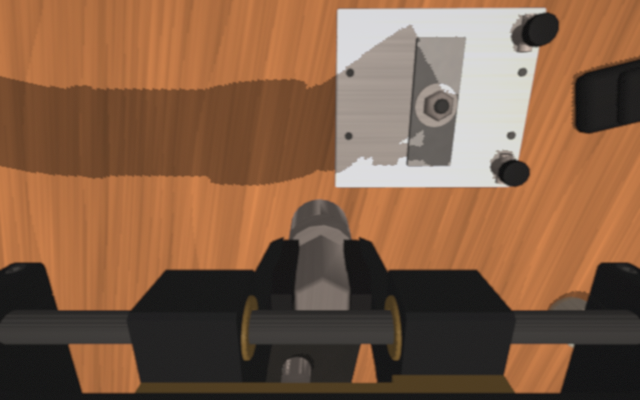

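The picture shows the nut at (440,105) on the plate, with the valves at (540,28) and (512,172). The held socket hangs at (322,225). Next I measure the socket axis in the tool frame.

```bash
cat >> h.py <<'E'
from scipy.optimize import least_squares
def held(s):
    "barrel axis in tool frame: circle fit (r=18) on points of barrel, mm"
    st=r.get_state();A=rot();P=cloud(s).reshape(-1,3);P=P[~np.isnan(P[:,0])]
    q=A.inv().apply(P-st['tool_pos'])*1000
    for lo,hi in((6,22),(22,40)):
        g=(q[:,2]>lo)&(q[:,2]<hi)&(np.hypot(q[:,0],q[:,1])<24)
        f=least_squares(lambda c:np.hypot(q[g,0]-c[0],q[g,1]-c[1])-18,[0,0],loss='soft_l1')
        print('held',lo,hi,g.sum(),np.round(f.x,2),'rms',np.sqrt((f.fun**2).mean()).round(2))
    print('tip z',np.percentile(q[np.hypot(q[:,0],q[:,1])<24][:,2],[50,90,98]).round(1))
E
python3 - <<'E'
from h import *
s=dict(np.load('wrist.npz'));held(s)
go([.549,.187,.11],103)
E
```

```text
held 6 22 708 [-2.02  0.67] rms 0.78
held 22 40 596 [-1.78  0.37] rms 0.2
tip z [-29.3 187.7 197.8]
at [0.4574 0.0988 0.1967] yaw 102.61 F [ 0.4 -0.1 -2.6] open 0.248 ff 39.7 t 4.38
shift [ 66.2 108.9  86.3] turn [-0.16  0.09 -0.39]
```

Emit:
{"api": "move_arm", "payload": {"motion": [[68,108.5,86,0,0,-0.4,1],[68,108.5,86,0,0,-0.4,1],[68,108.5,86,0,0,-0.4,1],[68,108.5,86,0,0,-0.4,1],[68,108.5,86,0,0,-0.4,1]]}}

```text
clock: 5.0
tool_pos: [0.5482, 0.188, 0.1116]
eef_rot: [0.623, 0.783, -0.002, 0.0]
contact_force: [0.4, -0.2, -2.9]
opening: 0.246
finger_force: 39.7
```

```bash
python3 - <<'E'
from h import *
s=snap('wrist');held(s)
s=snap('scene');save(cv2.resize(s['frame'][190:310,360:500],None,fx=4,fy=4),'sc2')
go([.549,.187,.1],103)
X=rot().as_matrix();p=r.get_state()['tool_pos'];print('socket axis',p+X@[-.0018,.0004,0])
E
```

```text
held 6 22 818 [-3.56  0.31] rms 1.47
held 22 40 598 [-3.17  0.07] rms 0.21
tip z [-31.3  81.7  94.7]
at [0.5485 0.1887 0.1124] yaw 103.02 F [ 0.8  0.6 -1.3] open 0.246 ff 39.7 t 5.1
shift [-1.7  0.1 12.4] turn [-0.02  0.09  0.02]
socket axis [0.54927972 0.18698732 0.11242699]
```

View pics/sc2.png

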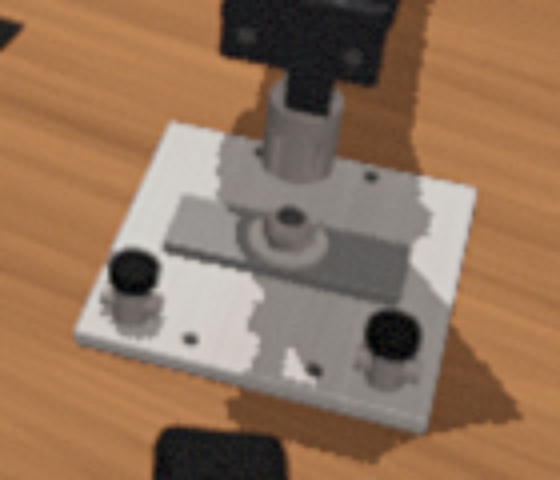

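The crop shows the socket mouth at (300,165), standing above the nut at (290,228). I compare the two inside each camera view, so calibration offsets cancel.

```bash
cat >> h.py <<'E'
def barrel(s,zlo,zhi,x0=.549,y0=.187):
    P=cloud(s);g=(P[...,2]>zlo)&(P[...,2]<zhi)&(np.hypot(P[...,0]-x0,P[...,1]-y0)<.03);q=P[g][:,:2]*1000
    f=least_squares(lambda c:np.hypot(q[:,0]-c[0],q[:,1]-c[1])-18,[x0*1000,y0*1000],loss='soft_l1')
    print('barrel',len(q),np.round(f.x,2),'rms',np.sqrt((f.fun**2).mean()).round(2))
E
python3 - <<'E'
from h import *
s=snap('scene');barrel(s,.075,.1);barrel(s,.072,.09)
try: print('nut scene',sock(s,.549,.187,.034,.004))
except Exception as e: print(e)
s=snap('wrist');barrel(s,.073,.09);barrel(s,.08,.1)
ps=[];
for i in range(5): go([.549,.187,.1],103) if i==0 else 0; eyes.snapshot('top'); ps.append(r.get_state()['tool_pos'])
print(np.mean(ps,0),np.std(ps,0))
E
```

```text
barrel 195 [549.16 185.12] rms 1.07
barrel 136 [549.11 185.11] rms 1.04
nut scene ((np.float64(12.586832358328525), array([554.32302866, 187.84792798]), [27.3, 24.4, 23.2]), np.int64(71))
barrel 547 [549.55 186.24] rms 0.2
barrel 752 [549.76 186.2 ] rms 0.25
at [0.5487 0.1895 0.1127] yaw 103.07 F [-0.2 -0.7 -2.4] open 0.243 ff 39.7 t 5.2
shift [-2.5 -0.3 12.7] turn [0.03 0.05 0.07]
[0.54879842 0.19027024 0.11245974] [1.84291995e-05 2.80292657e-04 1.48180352e-04]
```

Emit:
{"api": "move_arm", "payload": {"motion": [[1,-0.7,15,0,0,0,1],[1,-0.7,28,0,0,0,1],[1,-0.7,31,0,0,0,1],[1,-0.7,34,0,0,0,1],[1,-0.7,36,0,0,0,1]]}}

```text
clock: 6.08
tool_pos: [0.5472, 0.1922, 0.078]
eef_rot: [0.621, 0.783, -0.0, 0.0]
contact_force: [-8.6, -2.4, 26.7]
opening: 0.242
finger_force: 39.9
```

Emit:
{"api": "move_arm", "payload": {"motion": [[0,0,2,0,0,0,1],[0,0,4,0,0,0,1],[0,0,4,0,0,0,1]]}}

```text
clock: 6.45
tool_pos: [0.5488, 0.1927, 0.0753]
eef_rot: [0.621, 0.784, 0.002, 0.001]
contact_force: [-3.6, -2.2, 22.8]
opening: 0.242
finger_force: 40.0
```

Emit:
{"api": "move_arm", "payload": {"motion": [[0,0,2,0,0,0,1],[-1,0,3,0,0,0,1],[-1,-1,3,0,0,0,1],[0,-1,3,0,0,0,1],[0,0,3,0,0,0,1]]}}

```text
clock: 7.08
tool_pos: [0.5492, 0.193, 0.0749]
eef_rot: [0.621, 0.783, 0.002, 0.002]
contact_force: [-9.4, -4.6, 44.6]
opening: 0.249
finger_force: 40.1
```

```bash
python3 - <<'E'
from h import *
s=snap('wrist');barrel(s,.04,.05);barrel(s,.05,.06)
go([.549,.187,.065],103);print(r.get_state()['moment'].round(2))
E
```

```text
barrel 280 [550.73 188.13] rms 0.22
barrel 360 [550.82 188.55] rms 0.23
at [0.5492 0.193  0.0749] yaw 103.15 F [-9.1 -1.8 43.7] open 0.25 ff 40.1 t 7.12
shift [-5.8 -1.6  9.9] turn [0.33 0.03 0.15]
[-1.12  2.15 -0.03]
```

Emit:
{"api": "move_arm", "payload": {"motion": [[0,-1,-3,0,0,0,1],[-1,-2,-5,0,0,0,1],[-1,-2,-5,0,0,0,1],[-1,-2,-2,0,0,0,1],[-1,-2,0,0,0,0,1]]}}

```text
clock: 7.75
tool_pos: [0.549, 0.1927, 0.0749]
eef_rot: [0.621, 0.783, 0.004, 0.002]
contact_force: [-7.7, -3.4, 58.7]
opening: 0.244
finger_force: 40.0
```

```bash
python3 - <<'E'
from h import *
s=snap('wrist');barrel(s,.04,.05);barrel(s,.05,.06)
go([.549,.187,.065],103);print(r.get_state()['moment'].round(2))
E
```

```text
barrel 290 [550.64 187.95] rms 0.19
barrel 361 [550.69 188.29] rms 0.22
at [0.5489 0.1926 0.075 ] yaw 103.15 F [-6.8 -2.7 46.9] open 0.247 ff 40.0 t 7.8
shift [-5.5 -1.3 10. ] turn [ 0.5  -0.05  0.15]
[-0.74  1.28 -0.04]
```

Emit:
{"api": "move_arm", "payload": {"motion": [[0,2,0,0,0,0,1],[2,2,0,0,0,0,1],[2,-1,0,0,0,0,1],[-2,-1,0,0,0,0,1],[0,1,0,0,0,4,1]]}}

```text
clock: 8.43
tool_pos: [0.5495, 0.1927, 0.0749]
eef_rot: [0.648, 0.761, 0.004, 0.002]
contact_force: [-6.5, -2.6, 47.8]
opening: 0.248
finger_force: 40.4
```

Emit:
{"api": "move_arm", "payload": {"motion": [[0,0,0,0,0,-4,1],[0,0,0,0,0,-8,1],[0,0,0,0,0,-4,1],[0,0,0,0,0,-4,1]]}}

```text
clock: 8.93
tool_pos: [0.5492, 0.1928, 0.0747]
eef_rot: [0.621, 0.784, 0.003, 0.002]
contact_force: [-6.3, -1.8, 44.5]
opening: 0.245
finger_force: 40.0
```

```bash
python3 - <<'E'
from h import *
s=snap('wrist');barrel(s,.04,.05);barrel(s,.05,.06)
go([.549,.187,.065],103);print(r.get_state()['moment'].round(2))
s=snap('scene');save(cv2.resize(s['frame'][190:310,360:500],None,fx=4,fy=4),'sc3')
E
```

```text
barrel 291 [550.76 188.09] rms 0.22
barrel 355 [550.83 188.46] rms 0.23
at [0.5492 0.1928 0.0747] yaw 103.23 F [-7.  -1.3 44.3] open 0.243 ff 40.0 t 8.97
shift [-5.7 -1.6  9.6] turn [ 0.43 -0.05  0.23]
[-0.7   1.48  0.19]
```

View pics/sc3.png

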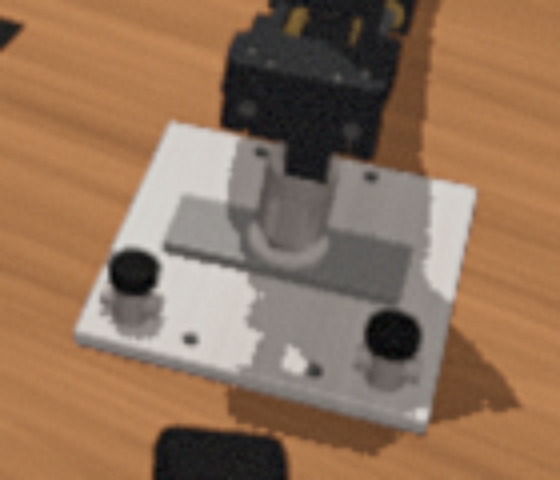

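The crop shows the barrel at (295,215) standing proud of the washer at (288,248). It stays 9–10 mm high, centred on the bevel, under 45 N with lateral and yaw wiggles. This socket does not fit, so I put it back.

Emit:
{"api": "move_arm", "payload": {"motion": [[0,0,-20,0,0,0,1],[0,0,-60,0,0,0,1],[0,0,-100,0,0,0,1],[0,0,-100,0,0,0,1]]}}

```text
clock: 9.52
tool_pos: [0.5481, 0.191, 0.1708]
eef_rot: [0.622, 0.783, 0.002, 0.001]
contact_force: [-0.0, 0.3, -2.7]
opening: 0.246
finger_force: 39.8
```

```bash
python3 - <<'E'
from h import *
eyes.snapshot('top')
go([.4919,-.0862,.165],70.7)
E
```

```text
at [0.547 0.19  0.169] yaw 103.12 F [ 0.1 -1.  -3.4] open 0.246 ff 39.8 t 9.57
shift [-256.5 -116.4    4.1] turn [1.000e-02 2.000e-02 3.242e+01]
```

Emit:
{"api": "move_arm", "payload": {"motion": [[-256.5,-116.4,4,0,0,32.4,1],[-256.5,-116.4,4,0,0,32.4,1],[-256.5,-116.4,4,0,0,32.4,1],[-256.5,-116.4,4,0,0,32.4,1],[-256.5,-116.4,4,0,0,32.4,1]]}}

```text
clock: 10.2
tool_pos: [0.4886, -0.0903, 0.1628]
eef_rot: [0.817, 0.577, -0.003, -0.001]
contact_force: [1.0, 0.2, -2.4]
opening: 0.242
finger_force: 39.8
```

Emit:
{"api": "move_arm", "payload": {"motion": [[0,0,0,0,0,0,1],[0,0,0,0,0,0,1],[0,0,0,0,0,0,1]]}}

```text
clock: 10.58
tool_pos: [0.4921, -0.0841, 0.1644]
eef_rot: [0.815, 0.58, 0.0, -0.001]
contact_force: [0.0, 0.3, -2.2]
opening: 0.247
finger_force: 39.8
```

```bash
python3 - <<'E'
from h import *
s=snap('wrist');held(s)
go([.4919,-.0862,.055],70.7)
E
```

```text
held 6 22 617 [-3.53  0.36] rms 0.66
held 22 40 516 [-4.07  0.05] rms 0.27
tip z [-30.6 161.5 162.8]
at [ 0.4922 -0.0843  0.1646] yaw 70.89 F [-0.1  0.4 -2.2] open 0.245 ff 39.8 t 10.62
shift [ -2.    0.5 109.6] turn [-0.04 -0.03  0.19]
```

Emit:
{"api": "move_arm", "payload": {"motion": [[-1,0,60,0,0,0,1],[-1,0,95,0,0,0,1],[-1,0,109,0,0,0,1],[-1,0,112,0,0,0,1],[-1,0,113,0,0,0,1]]}}

```text
clock: 11.25
tool_pos: [0.4926, -0.0866, 0.0528]
eef_rot: [0.815, 0.579, 0.001, 0.001]
contact_force: [-0.0, 0.2, -2.3]
opening: 0.244
finger_force: 39.8
```

Emit:
{"api": "move_arm", "payload": {"motion": [[0,0,1,0,0,0,1],[0,0,2,0,0,0,1],[0,0,2,0,0,0,1]]}}

```text
clock: 11.62
tool_pos: [0.4919, -0.0869, 0.0503]
eef_rot: [0.815, 0.579, 0.0, 0.0]
contact_force: [-0.1, -0.2, -2.2]
opening: 0.244
finger_force: 39.8
```

Emit:
{"api": "move_arm", "payload": {"motion": [[0,0,1,0,0,0,1],[0,0,2,0,0,0,1],[0,0,2,0,0,0,1]]}}

```text
clock: 12.0
tool_pos: [0.4917, -0.0868, 0.0478]
eef_rot: [0.815, 0.579, -0.0, -0.0]
contact_force: [-0.9, -0.7, -2.4]
opening: 0.245
finger_force: 39.8
```

Emit:
{"api": "move_arm", "payload": {"motion": [[0,0,1,0,0,0,1],[0,0,2,0,0,0,1],[0,0,2,0,0,0,1]]}}

```text
clock: 12.38
tool_pos: [0.4917, -0.0871, 0.0471]
eef_rot: [0.815, 0.579, -0.0, 0.001]
contact_force: [-2.3, -0.1, 12.5]
opening: 0.25
finger_force: 39.8
```

Touched down. Release partly, open, and rise.

Emit:
{"api": "move_arm", "payload": {"motion": [[0,0,-1,0,0,0,0.7],[0,0,-1,0,0,0,0.3],[0,0,-1,0,0,0,0],[0,0,-1,0,0,0,0],[0,0,-1,0,0,0,0]]}}

```text
clock: 13.0
tool_pos: [0.4917, -0.0868, 0.0468]
eef_rot: [0.815, 0.579, -0.0, -0.0]
contact_force: [0.4, 0.1, 0.5]
opening: 0.728
finger_force: 0.0
```

Emit:
{"api": "move_arm", "payload": {"motion": [[0,0,-10,0,0,0,0],[0,0,-50,0,0,0,0],[0,0,-90,0,0,0,0],[0,0,-90,0,0,0,0]]}}

```text
clock: 13.5
tool_pos: [0.4935, -0.087, 0.1399]
eef_rot: [0.816, 0.579, 0.002, 0.002]
contact_force: [0.5, 0.6, 0.7]
opening: 0.998
finger_force: 0.0
```

```bash
python3 - <<'E'
from h import *
s=snap('wrist');print(sock(s,.49,-.088))
go([.486,-.171,.14],78.6)
E
```

```text
((np.float64(39.707807416697435), array([490.78642344, -89.61528937]), [22.9, 23.0, 21.6]), np.int64(911))
at [ 0.4925 -0.0871  0.1384] yaw 70.71 F [ 0.4 -0.1 -0.4] open 1.001 ff 0.0 t 13.55
shift [-81.3  21.6  -1.6] turn [ 0.18 -0.03 -7.89]
```

Emit:
{"api": "move_arm", "payload": {"motion": [[-83,21.6,-1,0,0,-7.9,0],[-83,21.6,-1,0,0,-7.9,0],[-83,21.6,-1,0,0,-7.9,0],[-83,21.6,-1,0,0,-7.9,0]]}}

```text
clock: 14.05
tool_pos: [0.4846, -0.1706, 0.1374]
eef_rot: [0.773, 0.634, 0.0, -0.001]
contact_force: [-0.9, -0.1, -0.5]
opening: 0.997
finger_force: 0.0
```

```bash
python3 - <<'E'
from h import *
s=snap('wrist');print(sock(s,.486,-.171))
go([.486,-.173,.048],78.6)
E
```

```text
((np.float64(48.85976207962382), array([ 486.64524505, -170.47668211]), [22.8, 22.8, 21.3]), np.int64(933))
at [ 0.4848 -0.1702  0.1376] yaw 78.8 F [-0.  -0.5 -0.2] open 0.996 ff 0.0 t 14.1
shift [-2.6  1.8 89.6] turn [-0.05 -0.07  0.2 ]
```

Emit:
{"api": "move_arm", "payload": {"motion": [[-1,1.5,42,0,0,0,0],[-1,1.5,90,0,0,0,0.3],[-1,1.5,90,0,0,0,1],[-1,1.5,90,0,0,0,1],[-1,1.5,90,0,0,0,1]], "newtons": 40}}

```text
clock: 14.72
tool_pos: [0.4873, -0.1735, 0.0497]
eef_rot: [0.774, 0.634, 0.001, 0.001]
contact_force: [0.9, -1.2, 0.5]
opening: 0.571
finger_force: 0.0
```

Emit:
{"api": "move_arm", "payload": {"motion": [[0,0,0,0,0,0,1],[0,0,0,0,0,0,1],[0,0,0,0,0,0,1],[0,0,0,0,0,0,1],[0,0,0,0,0,0,1]]}}

```text
clock: 15.35
tool_pos: [0.486, -0.1737, 0.0482]
eef_rot: [0.774, 0.634, -0.0, 0.0]
contact_force: [-0.7, 0.2, 4.6]
opening: 0.244
finger_force: 39.9
```

Emit:
{"api": "move_arm", "payload": {"motion": [[0,0,-30,0,0,0,1],[0,0,-80,0,0,0,1],[0,0,-120,0,0,0,1],[0,0,-120,0,0,0,1]]}}

```text
clock: 15.85
tool_pos: [0.4876, -0.1739, 0.17]
eef_rot: [0.774, 0.633, 0.002, 0.002]
contact_force: [-0.5, 0.6, -2.6]
opening: 0.245
finger_force: 39.9
```

```bash
python3 - <<'E'
from h import *
s=snap('wrist');held(s)
go([.549,.191,.165],103)
E
```

```text
held 6 22 654 [1.65 1.99] rms 0.23
held 22 40 532 [1.8  1.84] rms 0.17
tip z [-33.3 165.  166.4]
at [ 0.4863 -0.1739  0.1683] yaw 78.61 F [-0.4 -1.  -2.8] open 0.245 ff 39.9 t 15.9
shift [370.1 -10.6   3.2] turn [  0.09   0.03 -24.39]
```

Emit:
{"api": "move_arm", "payload": {"motion": [[365.7,-10,3,0,0,-24.4,1],[365.7,-10,3,0,0,-24.4,1],[365.7,-10,3,0,0,-24.4,1],[365.7,-10,3,0,0,-24.4,1],[365.7,-10,3,0,0,-24.4,1]]}}

```text
clock: 16.52
tool_pos: [0.5381, 0.1356, 0.163]
eef_rot: [0.622, 0.783, -0.002, -0.001]
contact_force: [1.2, 0.2, -1.3]
opening: 0.245
finger_force: 39.9
```

```bash
python3 -c "
from h import *
go([.5506,.1869,.112],103)"
```

```text
at [0.5381 0.1356 0.163 ] yaw 103.05 F [ 1.2  0.2 -1.3] open 0.245 ff 39.9 t 16.52
shift [47.2 23.9 50.9] turn [-0.23  0.06  0.05]
```

Emit:
{"api": "move_arm", "payload": {"motion": [[47,24,51,0,0,0,1],[47,24,51,0,0,0,1],[47,24,51,0,0,0,1],[47,24,51,0,0,0,1],[47,24,51,0,0,0,1]]}}

```text
clock: 17.15
tool_pos: [0.5525, 0.1837, 0.1151]
eef_rot: [0.623, 0.782, 0.0, 0.001]
contact_force: [0.5, -1.2, -2.1]
opening: 0.247
finger_force: 39.9
```

Emit:
{"api": "move_arm", "payload": {"motion": [[0,0,0,0,0,0,1],[0,0,0,0,0,0,1],[0,0,0,0,0,0,1]]}}

```text
clock: 17.52
tool_pos: [0.552, 0.1855, 0.1146]
eef_rot: [0.622, 0.783, 0.0, 0.0]
contact_force: [-0.1, 0.5, -2.6]
opening: 0.247
finger_force: 39.9
```

```bash
python3 -c "
from h import *
s=snap('wrist');barrel(s,.073,.09);barrel(s,.08,.1)
go([.5506,.1869,.112],103)"
```

```text
barrel 511 [552.42 186.59] rms 0.19
barrel 709 [552.55 186.54] rms 0.23
at [0.552  0.1855 0.1145] yaw 103.04 F [-0.4 -0.1 -2.1] open 0.246 ff 39.9 t 17.57
shift [ 1.6 -1.1  2.5] turn [0.01 0.   0.04]
```

Emit:
{"api": "move_arm", "payload": {"motion": [[2,-1.3,15,0,0,0,1],[2,-1.3,28,0,0,0,1],[2,-1.3,34,0,0,0,1],[2,-1.3,37,0,0,0,1],[2,-1.3,40,0,0,0,1]]}}

```text
clock: 18.2
tool_pos: [0.5495, 0.1887, 0.0778]
eef_rot: [0.622, 0.783, 0.0, 0.0]
contact_force: [-8.8, -0.5, 37.0]
opening: 0.246
finger_force: 40.1
```

Emit:
{"api": "move_arm", "payload": {"motion": [[0,0,2,0,0,0,1],[0,0,4,0,0,0,1],[0,0,4,0,0,0,1]]}}

```text
clock: 18.58
tool_pos: [0.5503, 0.1914, 0.0762]
eef_rot: [0.621, 0.783, 0.003, 0.0]
contact_force: [-11.0, 0.4, 45.9]
opening: 0.248
finger_force: 40.1
```

```bash
python3 -c "
from h import *
s=snap('wrist');barrel(s,.04,.05);barrel(s,.05,.06)
go([.5506,.1869,.065],103)"
```

```text
barrel 241 [550.66 189.28] rms 0.26
barrel 299 [550.87 190.04] rms 0.23
at [0.5503 0.1914 0.0762] yaw 103.17 F [-10.7  -0.   44.9] open 0.244 ff 40.1 t 18.62
shift [-4.5 -0.8 11.2] turn [ 0.31 -0.19  0.17]
```

Emit:
{"api": "move_arm", "payload": {"motion": [[-1,-1,-4,0,0,0,1],[-2,-1,-4,0,0,0,1],[-2,-1,-2,0,0,0,1],[-2,-1,0,0,0,0,1],[-2,-1,1,0,0,0,1]]}}

```text
clock: 19.25
tool_pos: [0.5513, 0.1898, 0.0761]
eef_rot: [0.621, 0.783, 0.005, 0.001]
contact_force: [-10.2, -1.5, 56.3]
opening: 0.249
finger_force: 40.3
```

```bash
python3 -c "
from h import *
s=snap('wrist');barrel(s,.04,.05);barrel(s,.05,.06)
go([.5506,.1869,.065],103)"
```

```text
barrel 255 [551.2  188.47] rms 0.22
barrel 323 [551.46 189.03] rms 0.22
at [0.5513 0.1898 0.0762] yaw 103.16 F [-10.7  -0.8  50.6] open 0.246 ff 40.2 t 19.3
shift [-2.7 -1.4 11.1] turn [ 0.49 -0.22  0.16]
```

Emit:
{"api": "move_arm", "payload": {"motion": [[0,-1,-3,0,0,0,1],[0,-2.5,-3,0,0,0,1],[-1,-3.5,-3,0,0,0,1],[-1,-3.5,-2,0,0,0,1],[-1,-3.5,-1,0,0,0,1]]}}

```text
clock: 19.92
tool_pos: [0.5505, 0.1891, 0.0763]
eef_rot: [0.622, 0.783, 0.007, 0.002]
contact_force: [-4.9, 1.3, 45.4]
opening: 0.243
finger_force: 39.9
```

```bash
python3 -c "
from h import *
s=snap('wrist');barrel(s,.04,.05);barrel(s,.05,.06)
go([.5506,.1869,.065],103)"
```

```text
barrel 258 [550.96 188.28] rms 0.19
barrel 334 [551.07 188.71] rms 0.22
at [0.5505 0.1891 0.0764] yaw 103.15 F [-4.5  1.8 38.4] open 0.247 ff 39.8 t 19.98
shift [-2.3 -0.5 11.4] turn [ 0.74 -0.35  0.14]
```

Emit:
{"api": "move_arm", "payload": {"motion": [[0,2,0,0,0,4,1],[2,3,0,0,0,4,1],[2,0,0,0,0,-4,1],[-2,0,0,0,0,-4,1],[0,1.5,0,0,0,0,1]]}}

```text
clock: 20.6
tool_pos: [0.5499, 0.1899, 0.076]
eef_rot: [0.621, 0.783, 0.006, 0.0]
contact_force: [-7.4, 1.1, 40.5]
opening: 0.244
finger_force: 40.2
```

```bash
python3 -c "
from h import *
s=snap('wrist');barrel(s,.04,.05);barrel(s,.05,.06)
go([.5506,.1869,.065],103)"
```

```text
barrel 256 [550.7  188.76] rms 0.22
barrel 318 [550.74 189.33] rms 0.22
at [0.5499 0.1899 0.076 ] yaw 103.0 F [-7.   2.4 40.3] open 0.245 ff 40.1 t 20.65
shift [-3.2 -0.1 11. ] turn [ 0.53 -0.37 -0.  ]
```

Socket 2 is captured on the bevel at the same centre, about 10 mm high, and does not drop. It does not fit either, so I return it.

Emit:
{"api": "move_arm", "payload": {"motion": [[0,0,-20,0,0,0,1],[0,0,-60,0,0,0,1],[0,0,-100,0,0,0,1],[0,0,-100,0,0,0,1]]}}

```text
clock: 21.15
tool_pos: [0.5498, 0.1846, 0.1727]
eef_rot: [0.622, 0.783, 0.003, 0.001]
contact_force: [1.7, 0.6, -1.8]
opening: 0.243
finger_force: 39.9
```

```bash
python3 - <<'E'
from h import *
eyes.snapshot('top')
go([.486,-.1737,.165],78.6)
E
```

```text
at [0.5486 0.1836 0.1708] yaw 103.01 F [-1.1 -0.3 -2.8] open 0.249 ff 39.9 t 21.2
shift [-334.  -141.5    5.6] turn [ 1.100e-01 -2.000e-02  2.441e+01]
```

Emit:
{"api": "move_arm", "payload": {"motion": [[-334,-141.5,5,0,0,24.4,1],[-334,-141.5,5,0,0,24.4,1],[-334,-141.5,5,0,0,24.4,1],[-334,-141.5,5,0,0,24.4,1],[-334,-141.5,5,0,0,24.4,1]]}}

```text
clock: 21.82
tool_pos: [0.4926, -0.1261, 0.1643]
eef_rot: [0.773, 0.634, -0.001, -0.001]
contact_force: [0.8, 0.5, -2.2]
opening: 0.245
finger_force: 39.9
```

```bash
python3 - <<'E'
from h import *
go([.486,-.1737,.165],78.6)
E
```

```text
at [ 0.4926 -0.1261  0.1643] yaw 78.66 F [ 0.8  0.5 -2.2] open 0.245 ff 39.9 t 21.82
shift [-48.    2.9  -0.7] turn [-0.17  0.02  0.06]
```

Emit:
{"api": "move_arm", "payload": {"motion": [[-48,3,-1,0,0,0,1],[-48,3,-1,0,0,0,1],[-48,3,-1,0,0,0,1],[-48,3,-1,0,0,0,1]]}}

```text
clock: 22.32
tool_pos: [0.4878, -0.1698, 0.1666]
eef_rot: [0.773, 0.635, 0.0, -0.001]
contact_force: [1.4, 0.4, -0.8]
opening: 0.243
finger_force: 39.9
```

```bash
python3 - <<'E'
from h import *
s=snap('wrist');held(s)
go([.486,-.1737,.053],78.6)
E
```

```text
held 6 22 584 [0.16 0.49] rms 0.59
held 22 40 460 [-0.68  0.26] rms 0.32
tip z [-33.8 163.5 164.8]
at [ 0.4879 -0.1699  0.1667] yaw 78.82 F [-0.3  1.2 -1.1] open 0.247 ff 39.9 t 22.38
shift [ -4.2  -1.1 113.7] turn [-0.03 -0.05  0.22]
```

Emit:
{"api": "move_arm", "payload": {"motion": [[-4,-1,60,0,0,0,1],[-4,-1,95,0,0,0,1],[-4,-1,112,0,0,0,1],[-4,-1,115,0,0,0,1],[-4,-1,117,0,0,0,1]]}}

```text
clock: 23.0
tool_pos: [0.4866, -0.1748, 0.0505]
eef_rot: [0.773, 0.634, 0.0, 0.0]
contact_force: [-0.6, 0.0, -1.3]
opening: 0.249
finger_force: 39.9
```

Emit:
{"api": "move_arm", "payload": {"motion": [[0,0,0.5,0,0,0,1],[0,0,1,0,0,0,1],[0,0,1,0,0,0,1]]}}

```text
clock: 23.38
tool_pos: [0.4861, -0.1757, 0.0495]
eef_rot: [0.774, 0.634, 0.0, 0.0]
contact_force: [0.1, 0.4, -2.1]
opening: 0.245
finger_force: 39.9
```

Emit:
{"api": "move_arm", "payload": {"motion": [[0,0,1,0,0,0,1],[0,0,2,0,0,0,1],[0,0,2.5,0,0,0,1],[0,0,2.5,0,0,0,1]]}}

```text
clock: 23.88
tool_pos: [0.4859, -0.1758, 0.0472]
eef_rot: [0.774, 0.634, -0.0, 0.0]
contact_force: [-1.0, -0.3, 6.5]
opening: 0.247
finger_force: 39.9
```

Emit:
{"api": "move_arm", "payload": {"motion": [[0,0,1.5,0,0,0,1],[0,0,1.5,0,0,0,1]], "newtons": 10}}

```text
clock: 24.12
tool_pos: [0.4854, -0.177, 0.046]
eef_rot: [0.774, 0.633, -0.001, 0.001]
contact_force: [-2.2, -2.3, 9.3]
opening: 0.245
finger_force: 10.0
```

Emit:
{"api": "move_arm", "payload": {"motion": [[0,0,-1,0,0,0,0.7],[0,0,-1,0,0,0,0.3],[0,0,-1,0,0,0,0],[0,0,-1,0,0,0,0],[0,0,-1,0,0,0,0]]}}

```text
clock: 24.75
tool_pos: [0.4859, -0.1755, 0.046]
eef_rot: [0.774, 0.634, -0.0, -0.0]
contact_force: [-0.2, -0.5, 0.1]
opening: 0.731
finger_force: 0.0
```

Emit:
{"api": "move_arm", "payload": {"motion": [[0,0,-10,0,0,0,0],[0,0,-50,0,0,0,0],[0,0,-90,0,0,0,0],[0,0,-90,0,0,0,0]]}}

```text
clock: 25.25
tool_pos: [0.4877, -0.176, 0.1391]
eef_rot: [0.774, 0.633, 0.002, 0.002]
contact_force: [0.7, -0.1, -1.1]
opening: 1.004
finger_force: 0.0
```

```bash
python3 - <<'E'
from h import *
s=snap('wrist');print(sock(s,.486,-.172)[0])
go([.488,-.258,.14],83.2)
E
```

```text
(np.float64(48.9179947284143), array([ 486.22353183, -175.61604251]), [22.9, 22.8, 21.3])
at [ 0.4866 -0.1759  0.1375] yaw 78.61 F [ 0.3 -0.5 -0.1] open 0.999 ff 0.0 t 25.3
shift [-80.2  17.6  -2.4] turn [ 0.18  0.02 -4.59]
```

Emit:
{"api": "move_arm", "payload": {"motion": [[-80,17.6,-2,0,0,0,0],[-80,17.6,-2,0,0,0,0],[-80,17.6,-2,0,0,0,0],[-80,17.6,-2,0,0,0,0]], "newtons": 40}}

```text
clock: 25.8
tool_pos: [0.4872, -0.2555, 0.1375]
eef_rot: [0.773, 0.634, 0.0, -0.001]
contact_force: [1.0, 1.1, 0.2]
opening: 1.0
finger_force: 0.0
```

```bash
python3 - <<'E'
from h import *
s=snap('wrist');a,c,w=sock(s,.488,-.258)[0];print(a,c,w)
s=snap('top');print(sock(s,.488,-.258)[0])
go([c[0]/1000,c[1]/1000,.048],a+90)
E
```

```text
22.665823026410106 [ 488.73254444 -258.80608667] [22.4, 23.3, 22.2]
(np.float64(20.909095111133485), array([ 490.64548916, -253.71249741]), [17.3, 8.9, 17.9])
at [ 0.4875 -0.2553  0.1378] yaw 78.81 F [ 0.   0.7 -0.5] open 1.001 ff 0.0 t 25.9
shift [-3.3  2.  89.8] turn [-3.000e-02 -8.000e-02 -3.385e+01]
```

Emit:
{"api": "move_arm", "payload": {"motion": [[-3,2,0,0,0,-33.9,0],[-3,2,0,0,0,-33.9,0],[-3,2,20,0,0,-33.9,0],[-3,2,40,0,0,-33.9,0],[-3,2,40,0,0,-33.9,0]]}}

```text
clock: 26.52
tool_pos: [0.4879, -0.2593, 0.097]
eef_rot: [0.555, 0.832, -0.0, -0.002]
contact_force: [-0.6, -0.1, 0.3]
opening: 0.997
finger_force: 0.0
```

```bash
python3 - <<'E'
from h import *
go([.4887,-.2585,.048],112.7)
E
```

```text
at [ 0.4879 -0.2593  0.097 ] yaw 112.64 F [-0.6 -0.1  0.3] open 0.997 ff 0.0 t 26.52
shift [ 0.3  1.1 49. ] turn [-0.11 -0.14 -0.06]
```

Emit:
{"api": "move_arm", "payload": {"motion": [[0,1,49,0,0,0,0.3],[0,1,49,0,0,0,0.6],[0,1,49,0,0,0,1],[0,1,49,0,0,0,1],[0,1,49,0,0,0,1]]}}

```text
clock: 27.15
tool_pos: [0.4904, -0.2607, 0.0503]
eef_rot: [0.555, 0.832, 0.0, 0.001]
contact_force: [-0.4, 0.3, -0.1]
opening: 0.453
finger_force: 0.0
```

Emit:
{"api": "move_arm", "payload": {"motion": [[0,0,0,0,0,0,1],[0,0,0,0,0,0,1],[0,0,0,0,0,0,1],[0,0,0,0,0,0,1]]}}

```text
clock: 27.65
tool_pos: [0.4894, -0.2606, 0.0492]
eef_rot: [0.555, 0.832, -0.0, -0.0]
contact_force: [-2.0, -1.1, 3.8]
opening: 0.244
finger_force: 39.6
```

Emit:
{"api": "move_arm", "payload": {"motion": [[0,0,-30,0,0,0,1],[0,0,-80,0,0,0,1],[0,0,-120,0,0,0,1],[0,0,-120,0,0,0,1]]}}

```text
clock: 28.15
tool_pos: [0.4916, -0.2605, 0.1714]
eef_rot: [0.555, 0.832, 0.001, 0.003]
contact_force: [-0.0, 0.4, -2.7]
opening: 0.243
finger_force: 39.6
```

```bash
python3 - <<'E'
from h import *
s=snap('wrist');held(s)
go([.55,.19,.165],103)
E
```

```text
held 6 22 647 [-0.48  2.03] rms 0.41
held 22 40 540 [-0.34  1.67] rms 0.19
tip z [-34.8 165.8 167.5]
at [ 0.49   -0.2605  0.1695] yaw 112.53 F [ 0.2 -0.2 -1.8] open 0.246 ff 39.6 t 28.2
shift [393.2 228.    4.3] turn [0.08 0.06 9.53]
```

Emit:
{"api": "move_arm", "payload": {"motion": [[393,228,4,0,0,9.5,1],[393,228,4,0,0,9.5,1],[393,228,4,0,0,9.5,1],[393,228,4,0,0,9.5,1],[393,228,4,0,0,9.5,1]]}}

```text
clock: 28.82
tool_pos: [0.5298, 0.0508, 0.1642]
eef_rot: [0.622, 0.783, -0.001, -0.001]
contact_force: [1.9, -0.3, -2.8]
opening: 0.248
finger_force: 39.6
```

```bash
python3 - <<'E'
from h import *
go([.55,.19,.14],103)
E
```

```text
at [0.5298 0.0508 0.1642] yaw 103.04 F [ 1.9 -0.3 -2.8] open 0.248 ff 39.6 t 28.82
shift [131.   51.2  24. ] turn [-0.21  0.01  0.04]
```

Emit:
{"api": "move_arm", "payload": {"motion": [[50,51,24,0,0,0,1],[50,51,24,0,0,0,1],[50,51,24,0,0,0,1],[50,51,24,0,0,0,1],[50,51,24,0,0,0,1]]}}

```text
clock: 29.45
tool_pos: [0.5689, 0.1074, 0.1423]
eef_rot: [0.623, 0.782, -0.001, 0.0]
contact_force: [0.6, 0.1, -2.8]
opening: 0.247
finger_force: 39.6
```

```bash
python3 - <<'E'
from h import *
s=snap('wrist');held(s)
print(sock(s,.549,.187,.034,.003))
t=r.get_state()['tool_pos'];z=t[2]
barrel(s,z-.04,z-.02,t[0],t[1])
go([.55,.19,.112],103)
E
```

```text
held 6 22 1246 [-1.01  0.07] rms 2.14
held 22 40 577 [ 0.11 -0.13] rms 0.22
tip z [-32.5 131.6 142.5]
((np.float64(13.415253660284993), array([550.25604459, 186.90229704]), [22.7, 23.2, 23.5]), np.int64(657))
barrel 652 [568.97 107.84] rms 0.23
at [0.5691 0.1078 0.1425] yaw 102.92 F [ 0.8  0.8 -2.1] open 0.241 ff 39.6 t 29.5
shift [84.4 -0.2 30.4] turn [-0.02  0.06 -0.08]
```

Emit:
{"api": "move_arm", "payload": {"motion": [[81.3,-0.4,30,0,0,0,1],[81.3,-0.4,30,0,0,0,1],[81.3,-0.4,30,0,0,0,1],[81.3,-0.4,30,0,0,0,1],[81.3,-0.4,30,0,0,0,1]]}}

```text
clock: 30.12
tool_pos: [0.5514, 0.1865, 0.1127]
eef_rot: [0.623, 0.782, -0.0, 0.001]
contact_force: [-0.1, -0.5, -2.0]
opening: 0.246
finger_force: 39.6
```

```bash
python3 -c "
from h import *
s=snap('wrist');barrel(s,.073,.09);barrel(s,.08,.1)
go([.5506,.1869,.112],103)"
```

```text
barrel 541 [551.59 186.87] rms 0.22
barrel 725 [551.79 186.85] rms 0.24
at [0.5513 0.1869 0.1126] yaw 102.89 F [-0.  -0.5 -2.7] open 0.245 ff 39.6 t 30.18
shift [ 0.2 -0.7  0.6] turn [ 0.04  0.07 -0.11]
```

Emit:
{"api": "move_arm", "payload": {"motion": [[0.5,-1,15,0,0,0,1],[0.5,-1,28,0,0,0,1],[0.5,-1,32,0,0,0,1],[0.5,-1,35,0,0,0,1],[0.5,-1,38,0,0,0,1]]}}

```text
clock: 30.8
tool_pos: [0.5503, 0.1886, 0.0746]
eef_rot: [0.622, 0.783, 0.0, 0.001]
contact_force: [0.7, -2.2, 0.9]
opening: 0.245
finger_force: 39.6
```

Emit:
{"api": "move_arm", "payload": {"motion": [[0,0,1,0,0,0,1],[0,0,2,0,0,0,1],[0,0,3,0,0,0,1]]}}

```text
clock: 31.18
tool_pos: [0.5501, 0.1884, 0.0715]
eef_rot: [0.622, 0.783, 0.0, 0.001]
contact_force: [1.9, -1.4, -1.4]
opening: 0.241
finger_force: 39.6
```

It is going on with almost no force, so this socket fits. Push it home.

Emit:
{"api": "move_arm", "payload": {"motion": [[0,0,2,0,0,0,1],[0,0,4,0,0,0,1],[0,0,6,0,0,0,1],[0,0,6.5,0,0,0,1],[0,0,6.5,0,0,0,1]]}}

```text
clock: 31.8
tool_pos: [0.5499, 0.1883, 0.0669]
eef_rot: [0.622, 0.783, -0.0, 0.001]
contact_force: [-1.3, -6.1, 16.6]
opening: 0.244
finger_force: 39.7
```

Emit:
{"api": "move_arm", "payload": {"motion": [[0,0,1,0,0,0,1],[0,0,1.5,0,0,0,1],[0,0,1.5,0,0,0,1],[0,0,1.5,0,0,0,1]]}}

```text
clock: 32.3
tool_pos: [0.5499, 0.1882, 0.0668]
eef_rot: [0.622, 0.783, -0.0, 0.002]
contact_force: [-4.2, -7.6, 28.5]
opening: 0.248
finger_force: 39.8
```

```bash
python3 -c "
from h import *
s=snap('wrist');barrel(s,.03,.04);barrel(s,.045,.055)
go([.5506,.1869,.065],103)
s=snap('scene');save(cv2.resize(s['frame'][140:300,230:500],None,fx=2.9,fy=2.9),'end')
print(sock(s,.4905,-.089)[0],sock(s,.486,-.175)[0])"
```

```text
barrel 310 [550.36 188.19] rms 0.2
barrel 369 [550.57 188.28] rms 0.21
at [0.5498 0.1882 0.0667] yaw 103.01 F [-3.7 -7.1 28.9] open 0.247 ff 39.8 t 32.35
shift [-1.5  0.4  1.7] turn [0.11 0.15 0.01]
(np.float64(43.1650854753556), array([496.45898899, -87.92241748]), [30.0, 24.0, 28.3]) (np.float64(51.19103549061978), array([ 491.97894326, -173.14583628]), [35.9, 23.2, 28.1])
```

View pics/end.png

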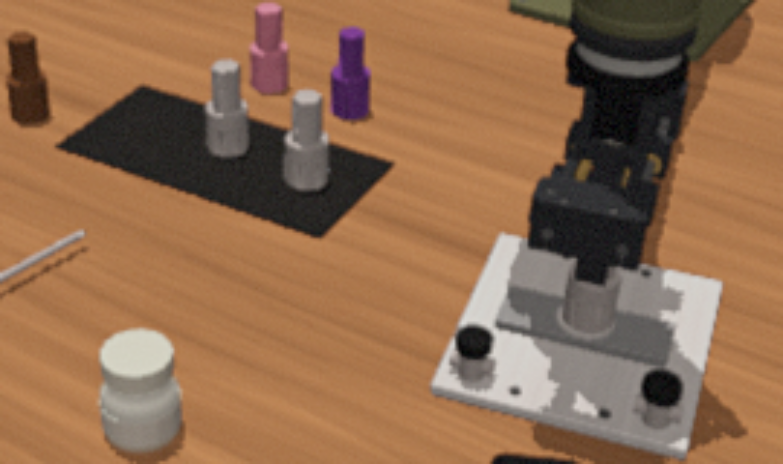

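The two non-fitting sockets stand upright on the mat at (227,110) and (306,140). The third is down on the washer at (590,305), upright and still gripped. I hand in.

```bash
python3 -c "
from plant import finish_job
print(finish_job())"
```

```text
the job is handed in; nothing more can be done
None
```

The third socket tried, the one farthest from the rig, fits: by my measurements it is upright, fully home on the washer and still gripped (about 40 N); the other two stand upright on the mat, and the job is handed in (no verdict came back).

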